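Clip the hold marker onto the yellow fixture plate

ROBOT

A 7-joint arm with a two-finger parallel gripper is mounted at the origin on the work surface. World frame = base frame: x ahead of the robot, y to its left, z up, the work surface at z = 0. Lengths are in m, angles in rad, forces in N, time in s.
With the tool pointing down it reaches from about 0.4 to 0.85 m from the base axis. Payload 10.4 kg.
Tool frame: the origin (TCP) lies between the finger pads; the fingertips stand ahead of it and the grasp point (between the pads) lies 3 mm ahead of it (r.tips_ahead is the z of the fingertips in the tool frame, in m); z points along the fingers, y is the line along which they close (so a half turn about z gives the same grasp; the last joint's range is limited). The gripper opens to 87 mm and grips with 3 to 60 N. Pads are 19 mm wide; open, the fingers measure 117 mm over their backs; the gripper's body (75 mm by 190 mm) begins 51 mm behind the grasp point.
Start: joints at [1.291, 0.332, -0.065, 1.46, 0.022, 1.35, -0.088], TCP at [0.159, -0.605, 0.245] pointing down, gripper open.
Joint ranges: [-2.6, 2.6], [-0.5, 2.12], [-1.47, 1.34], [0.16, 2.42], [-1.27, 4.41], [0.06, 2.06], [-2.6, 2.6]. Speed limits (rad/s): [2.22, 2.22, 2.79, 2.79, 3.14, 3.14, 3.14].

INTERFACE

Orientations are given as a unit quaternion [x, y, z, w].
In Python, from bench import telemetry, camera, get_calibration, r gives the robot as it stands.
- The arm moves only by the tool drive_tool, never from a script. Its argument "series" is one flat list of numbers, 7 for each row, row after row: the turn, a rotation vector about the tool's x, y, z in units of 5 degrees (1.0 is 5 degrees), then the shift along the tool's x, y, z in units of 40 mm (1.0 is 40 mm), then the opening, from -1 (shut) to 1 (fully open). A call has 1 to 10 rows; each row is the pose to reach, as a shift and turn from the pose commanded when the call began, along the tool's axes at that moment; what a row does not reach only later rows make up. A row lasts 1/12 s, in which the tool goes at most 41.7 mm and 7.16 degrees, less where a joint would pass 70% of its speed; a pose out of reach is approached as far as the arm can. A call with a gripper value outside its range is refused whole. The fingers move at their own pace and stop on an object; "grip_force" is the grip in N (left out, the last holds). Time passes only in rows, so rows that repeat a pose let the fingers close. It gives the time, the measured TCP pose, the force, the opening and the grip force at its end, in the units of the state.
- telemetry.read_state(): the state, without advancing time (a new reading comes with each control period).
- camera(name): name is "scene" or "top"; returns the picture (400x640x3 uint8, red, green, blue); there is no depth.
- get_calibration(name): a dict with "fovy" (degrees; the focal length in pixels is half the picture's height over the tangent of half this angle, whatever the lens; pixels are square), "cx", "cy" (the principal point, pixels), "xyz" and "rotation" of the camera in the world. Camera axes: x right, y up, looking along -z (the intrinsics and any distortion apply to the point x, -y, -z); pixel columns grow to the right and rows downward; lengths in m; the calibration is good to about 2 mm. A picture is of the moment at which its call begins. get_calibration takes no time and is no camera call.
- r.close_job(): hands the job in; it is judged then, once.
The state is a dict: "time": time; "joint_positions": joint angles; "joint_vel": joint speeds; "joint_torque": joint torques, N m; "ee_pos": TCP position; "eef_rot": TCP orientation; "ft_force": force on the tool from outside, world axes, zero at the start; "torque": the same for the moment, N m; "width": finger opening in m; "grip_force": force on a finger pad.
Only numpy, scipy, OpenCV 4.12 (cv2) and the standard library are available. Lean on these libraries where they do the work, as an engineer would, in place of code of your own. Each camera call takes 0.05 s, during which the arm holds its last target. There are 200 camera calls.

TASK

The yellow fixture plate is waiting for inspection: clip the red hold marker's snap hook onto the upright eye of the yellow plate. Press the hook's sprung gate against a leg of the eye until it gives way, draw the hook so that the gate snaps shut behind the leg, and let go with the hook lying still on the plate. Work gently, do not press hard on the eye, keep off the blue plate and leave the other things where they are.

Things in the scene. Friction and masses are not known exactly. Their poses are not given: they have to be found in the camera images.
- hook: Hold marker with snap hook, about 0.22 kg, lying flat. Origin: centre of the underside of its red grip block (64 long in x, 24 wide in y, 24 high, white side stripes; grip it across y); z up. From its front a loop of 9 mm steel bar runs along +x, flush with the underside (bar centre 4.5 above it). Loop's closed back, the spine, at y = -18.5. Whole: 167 long, 43 wide. All mm, in this frame.
- hook_bend (a point): Centre of the loop's round front bend, at x = 113, y = -1.5, z = 4.5 of the hook's frame (axes alike). Bend inner radius 12.5: a 10 mm leg seated in it has its centre at hook x = 120. The bend ends in the nose at y = +15.5, with a blunt tip at x = 106.5, inner face y = 10. Clear width inside the loop, spine to nose: 24.
- hook_mouth (a point): Where to press: the middle line of the shut brass gate at x = 88, y = 15.5, z = 4.5 of the hook's frame; a 10 mm leg pressed here (x 82 to 94), with the hook moving along its +y, opens the gate and passes the nose. Then move the hook along its -x: at hook x = 110 the leg leaves the gate's sweep and the gate snaps shut; at 120 it meets the bend.
- gate (a joint): Hook gate, a 7 mm thick brass bar on the loop's +y side, hinged about the vertical at x = 45, y = 15.5 of the hook's frame, tip at x = 105.5, opening only inwards (towards the spine). 0 = shut, grows as it opens, rigid stop at 0.5 rad. A spring shuts it: pressed at the mouth it takes about 3 N to start and 6 N at the stop.
- yellow_plate: Yellow fixture plate, fixed, 210 (x) by 140 (y) by 16 high; origin at the centre of its underside, z up. It carries a steel eye: an upright closed U of 10 mm round bar, its plane along the plate's y, 61 high above the plate, with two vertical legs 50 apart (centres), straight up to 42 above the plate.
- yellow_plate_seat (a point): Middle of the slot on the yellow plate's top face, 35 mm from the plate's centre along its +x, axes as the plate's. The eye (yellow_plate_eye) is clamped firmly in this slot, its middle up to 25 mm to either side of this point along y: this shift is not measured, find it by touch or sight. Its legs (yellow_plate_leg_r, _leg_l) stand 25 mm to the -y and +y side of its middle.
- blue_plate: Blue fixture plate with the same size and eye as the yellow one; not to be used. Origin at the centre of its underside.
- wrench: Loose steel wrench, leave alone.
- screwdriver: Loose screwdriver, leave alone.
- collet_holder: Loose turned steel tool holder 54 across, 75 high, leave alone.
- collar: Loose aluminium collar 52 across, 18 high, leave alone.
- spray_can: Loose can 54 across, 170 high, leave alone.
- parts_bin: Grey open bin 150 x 100 x 60, leave alone.
- gauge_box: Small wooden box 70 x 45 x 30, leave alone.
Things that resemble listed ones, but are neither listed nor needed, are in the scene too. There is more than one size of the hook; the job needs the largest.

How it is judged:
By the outcome, as a careful person would: the job done as asked, in the order asked, and still so for the second after the job is handed in, with the robot touching nothing.
It also fails if it takes over 45 s, if anything falls off the work surface, if the arm or the gripper's body presses on something with over 40 N, if the wrist force passes 120 N, or if a joint passes its speed limit or range.

## Working session

There is one attempt and no reset: what is moved stays moved. The work goes in short steps, Python scripts to look and compute and a tool call to move; the robot and the scene stay as the last step left them, time stands still between calls to the robot, and variables do not carry over. Pictures are saved under pics/ and viewed, at most 10 in all, crops included, and the job is handed in when it is done.

Besides the shell and the picture viewer there is one more tool, called after "Call:" in YAML: its name, and indented under it one key for each argument. drive_tool: Moves the arm, as the interface text tells. Its arguments: {"type":"object","properties":{"series":{"type":"array"},"grip_force":{"type":"number"}},"required":["series"]}

```bash
ls; mkdir -p pics; python3 - <<'E'
from bench import telemetry,camera,get_calibration,r
import cv2
for n in("scene","top"):
    im=camera(n);cv2.imwrite(f"pics/{n}0.png",im[:,:,::-1]);print(get_calibration(n))
s=telemetry.read_state();print(s);print(r.tips_ahead)
E
```

```text
pics
{'fovy': 57.448419853861296, 'cx': 323.4334409951034, 'cy': 196.88146466290024, 'xyz': array([1.11882295, 0.06748368, 0.9984455 ]), 'rotation': array([0.18347509, 0.20734001, 0.72581772, 0.62971077])}
{'fovy': 52.51383749870312, 'cx': 323.39460571197935, 'cy': 201.6935508695052, 'xyz': array([ 0.28156766, -0.04392248,  1.14303685]), 'rotation': array([ 0.07428769, -0.06892581, -0.65839322,  0.74582098])}
{'time': 0.1, 'joint_positions': array([ 1.29138064,  0.3328179 , -0.06471168,  1.4608352 ,  0.02159635,
        1.34993841, -0.08848729]), 'joint_vel': array([-8.25659258e-04, -1.85289578e-03,  5.29160151e-04, -1.95051810e-03,
        1.06895229e-03, -8.71926992e-05,  9.83739305e-04]), 'joint_torque': array([ 1.73005919e-03, -6.24544215e+01,  2.46212049e-02, -3.90723395e+01,
       -6.15075021e-02,  3.63764958e-02,  1.16597321e-04]), 'ee_pos': array([ 0.15867425, -0.60418863,  0.24383833]), 'eef_rot': array([ 9.91764154e-01,  1.28075907e-01, -1.09292601e-04, -6.42531480e-04]), 'ft_force': array([-0.55747015, -0.25571497, -0.05994644]), 'torque': array([-0.01865531,  0.00017266, -0.02553666]), 'grip_force': 0.0, 'width': 0.08741574001569133}
0.022
```

View pics/top0.png

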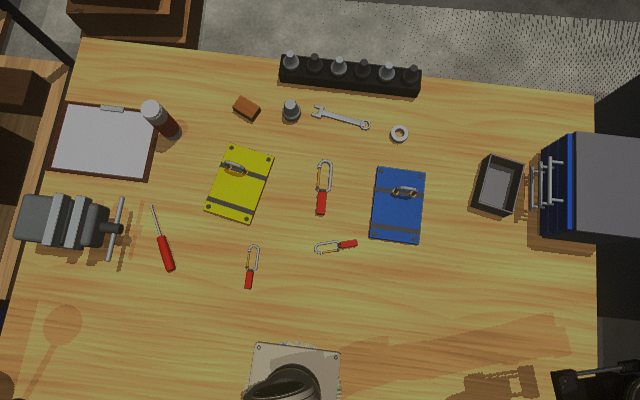

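View pics/scene0.png

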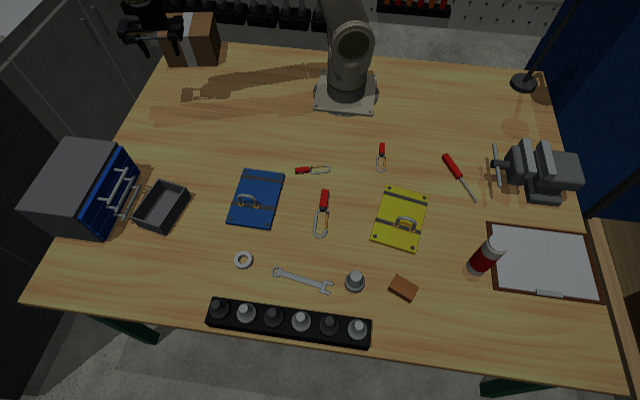

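The top view shows the yellow plate near (239,184) with its eye near (233,168). The large hook is centred near (323,187): red grip at (321,203), loop pointing up. Two smaller hooks are at (252,267) and (335,246), and the blue plate is at (398,205). Next I measure with masks and rays.

```bash
cat > h.py <<'E'
import numpy as np,cv2
from scipy.spatial.transform import Rotation as R
from bench import telemetry,camera,get_calibration,r
def cam(n):
    c=get_calibration(n);return c,200/np.tan(np.radians(c["fovy"]/2)),R.from_quat(c["rotation"]).as_matrix(),np.array(c["xyz"])
def ray(n,uv,z):
    c,f,M,o=cam(n);uv=np.atleast_2d(uv).astype(float)
    d=np.c_[(uv[:,0]-c["cx"])/f,-(uv[:,1]-c["cy"])/f,-np.ones(len(uv))]@M.T
    return o+d*((z-o[2])/d[:,2])[:,None]
def proj(n,P):
    c,f,M,o=cam(n);q=(np.atleast_2d(P)-o)@M
    return np.c_[c["cx"]-f*q[:,0]/q[:,2],c["cy"]+f*q[:,1]/q[:,2]]
def mask(im,col):
    h=cv2.cvtColor(im,cv2.COLOR_RGB2HSV);H,S,V=h[...,0],h[...,1],h[...,2]
    m={"red":((H<6)|(H>174))&(S>170)&(V>60),"yel":(H>26)&(H<34)&(S>180)&(V>80),"brass":(H>17)&(H<27)&(S>170)&(V>90)}[col]
    return m.astype(np.uint8)*255
def blobs(m,amin=30):
    cs,_=cv2.findContours(m,cv2.RETR_EXTERNAL,cv2.CHAIN_APPROX_NONE)
    return sorted([c for c in cs if cv2.contourArea(c)>amin],key=cv2.contourArea,reverse=True)
E
python3 - <<'E'
from h import *
np.set_printoptions(precision=4,suppress=True)
for n in("top","scene"):
    im=cv2.imread(f"pics/{n}0.png")[:,:,::-1].copy()
    for col in("red","yel"):
        for c in blobs(mask(im,col))[:6]:
            b=cv2.minAreaRect(c);z=.024 if col=="red" else .016
            bx=ray(n,cv2.boxPoints(b),z);print(n,col,cv2.contourArea(c),b[0],ray(n,b[0],z)[0],np.linalg.norm(bx[1]-bx[0]),np.linalg.norm(bx[2]-bx[1]),bx[:,:2].round(4).tolist())
    print(ray(n,[[290,370] if n=="top" else [345,95]],0))
t=cv2.imread("pics/top0.png")[125:245,190:350];s=cv2.imread("pics/scene0.png")[150:270,290:450]
o=np.vstack([cv2.resize(x,None,fx=3.7,fy=2.5*0+3.7,interpolation=cv2.INTER_CUBIC) for x in(t,s)])
o=np.hstack([cv2.resize(x,None,fx=5,fy=5,interpolation=cv2.INTER_CUBIC)[:, :] for x in(t,)])
cv2.imwrite("pics/t1.png",o)
cv2.imwrite("pics/s1.png",cv2.resize(s,None,fx=5,fy=5,interpolation=cv2.INTER_CUBIC))
E
```

```text
top red 260.5 (165.0943145751953, 252.50180053710938) [0.3156 0.3921 0.024 ] 0.02381017278040636 0.09834759081014881 [[0.3541, 0.4265], [0.3642, 0.4049], [0.2777, 0.3582], [0.2679, 0.3794]]
top red 147.5 (321.0, 202.5) [ 0.5077 -0.0146  0.024 ] 0.022654056501378663 0.06037083047874563 [[0.5363, 0.0004], [0.5392, -0.0221], [0.4793, -0.0295], [0.4765, -0.0072]]
top red 84.5 (248.1461639404297, 279.33074951171875) [0.2723 0.1547 0.024 ] 0.04570921809525982 0.016587295319567562 [[0.2496, 0.1621], [0.2953, 0.1638], [0.2953, 0.1472], [0.2496, 0.1457]]
top red 71.0 (348.5000305175781, 243.50001525878906) [ 0.4025 -0.1043  0.024 ] 0.04418180304536251 0.01495288844151566 [[0.4034, -0.0811], [0.416, -0.1235], [0.4016, -0.1275], [0.3891, -0.0853]]
top yel 1326.0 (236.50003051757812, 188.0) [0.5211 0.2302 0.016 ] 0.0909648477131944 0.14126555720551537 [[0.4905, 0.3053], [0.5806, 0.2928], [0.552, 0.1545], [0.463, 0.169]]
top yel 827.5 (247.46441650390625, 159.1138916015625) [0.61  0.213 0.016] 0.06167962837160734 0.14023907589391837 [[0.5926, 0.2855], [0.6538, 0.2781], [0.6276, 0.1403], [0.567, 0
[... 868 characters left out ...]
5123549405012 0.044650196216403336 [[0.2644, 0.1509], [0.2624, 0.1647], [0.307, 0.167], [0.3089, 0.1535]]
scene yel 825.5 (401.4716796875, 211.65826416015625) [0.5258 0.2337 0.016 ] 0.08831965344944445 0.1411899968436337 [[0.5546, 0.1572], [0.4678, 0.1734], [0.4965, 0.3116], [0.5805, 0.2906]]
scene yel 795.0 (394.69732666015625, 237.0092010498047) [0.6162 0.2161 0.016 ] 0.06324785234528305 0.1403600840373308 [[0.6338, 0.1416], [0.5716, 0.1534], [0.5985, 0.2911], [0.6586, 0.2757]]
scene yel 167.0 (406.3396911621094, 192.8113250732422) [0.4535 0.2473 0.016 ] 0.022753179333284742 0.1377150282838524 [[0.4511, 0.1775], [0.4287, 0.1815], [0.4559, 0.3165], [0.4776, 0.3113]]
[[0.0176 0.0029 0.    ]]
```

View pics/t1.png

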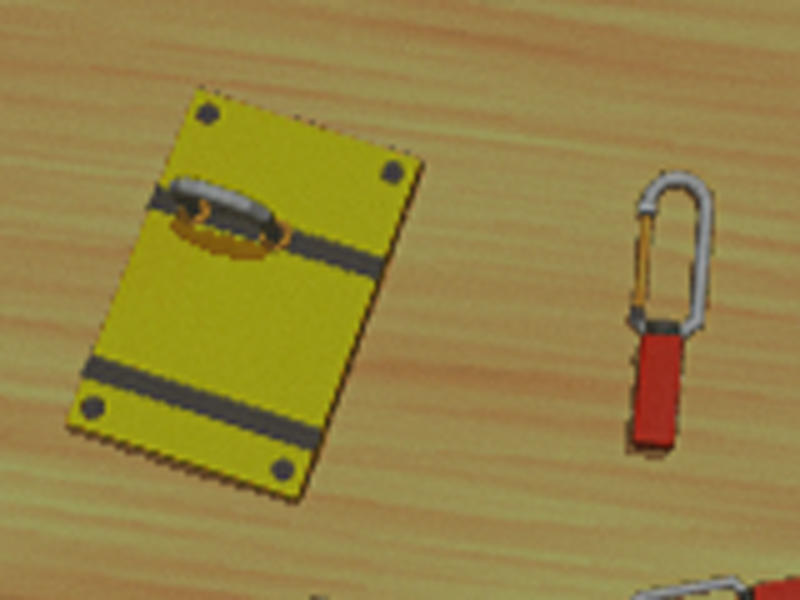

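View pics/s1.png

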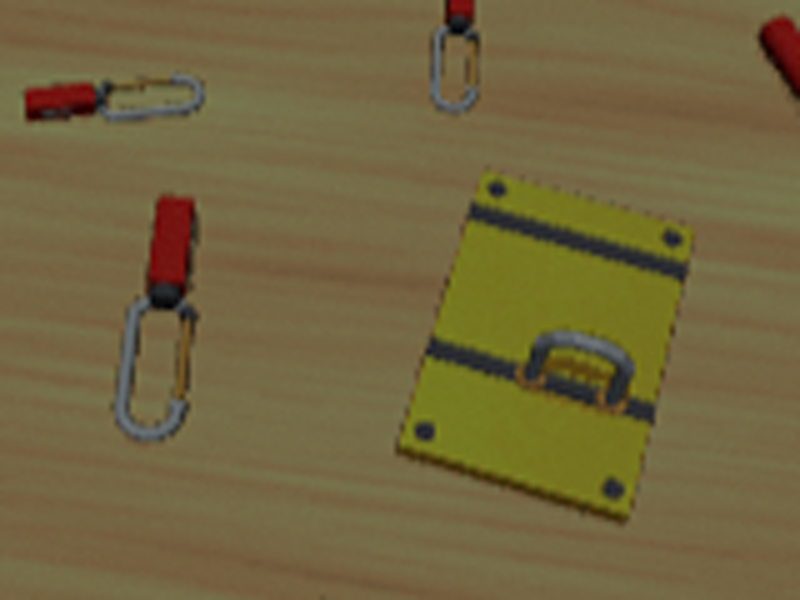

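The crops show the loop tip at pixel (326,159) top and (319,238) scene, with the brass gate on the +y side. The eye leg bases are at (230,168) and (246,173) top, and (396,226) and (412,230) scene. I cast these and plan the approach.

```bash
cat >> h.py <<'E'
def fr(p,yaw,P):
    c,s=np.cos(yaw),np.sin(yaw);d=np.asarray(P)[...,:2]-np.asarray(p)[:2];return d@np.array([[c,-s],[s,c]])
def togo(p,yaw):
    s=telemetry.read_state();M=R.from_quat(s["eef_rot"]);m=M.as_matrix()
    T=R.from_matrix(np.array([[np.cos(yaw),np.sin(yaw),0],[np.sin(yaw),-np.cos(yaw),0],[0,0,-1]]))
    print("turn",(np.degrees((M.inv()*T).as_rotvec())/5).round(2),"shift",((np.array(p)-s["ee_pos"])@m/.04).round(3),"at",s["ee_pos"].round(4))
E
python3 - <<'E'
from h import *
np.set_printoptions(precision=4,suppress=True)
px={"top":([326,159.4],[321,214],[[230,167.6],[246,172.6]]),"scene":([319.4,238],[325.6,189.4],[[396,225.6],[411.6,230.4]])}
pl={"top":(.5387,.2290),"scene":(.5443,.2288)}
for n,(a,b,l) in px.items():
    A=ray(n,a,.007)[0];B=ray(n,b,.024)[0];d=A-B
    print(n,"len",np.hypot(*d[:2]),"yaw",np.degrees(np.arctan2(d[1],d[0])),"rear",B,"org",B+.032*d/np.linalg.norm(d))
    L=ray(n,l,.016);print("legs",L,"plate frame",fr(pl[n],np.radians(-10.9),L))
togo((.53,-.012,.12),np.radians(5))
E
```

```text
top len 0.1655682662010681 yaw 2.103967606645648 rear [ 0.475  -0.0187  0.024 ] org [ 0.5069 -0.0175  0.0207]
legs [[0.5785 0.2589 0.016 ]
 [0.5695 0.2107 0.016 ]] plate frame [[ 0.0334  0.0369]
 [ 0.0337 -0.0121]]
scene len 0.16421117046113937 yaw 1.4091669181041335 rear [ 0.4828 -0.0101  0.024 ] org [ 0.5146 -0.0093  0.0207]
legs [[0.5772 0.2186 0.016 ]
 [0.5869 0.2657 0.016 ]] plate frame [[ 0.0343 -0.0038]
 [ 0.0348  0.0443]]
turn [-0.01  0.    1.94] shift [ 12.74  -11.957   3.111] at [ 0.1587 -0.6042  0.2438]
```

Call:
drive_tool:
  series: [0,0,0.3,0.65,-0.6,0,1,0,0,0.6,1.3,-1.2,0,1,0,0,0.9,2,-1.85,0,1,0,0,1.2,2.7,-2.5,0,1,0,0,1.5,3.4,-3.15,0,1,0,0,1.8,4.1,-3.8,0,1,0,0,2.1,4.8,-4.45,0,1,0,0,2.35,5.5,-5.1,0,1,0,0,2.35,6.2,-5.75,0.2,1,0,0,2.35,6.9,-6.4,0.4,1]

```text
time: 0.93
ee_pos: [0.3614, -0.2852, 0.2286]
eef_rot: [1.0, 0.026, 0.0, 0.0]
ft_force: [0.3, -0.5, -0.3]
width: 0.087
grip_force: 0.0
```

```bash
python3 -c "
from h import *
togo((.526,-.013,.11),np.radians(3));print(telemetry.read_state()['joint_positions'])"
```

```text
turn [ 0.01 -0.01 -0.01] shift [ 4.459 -6.586  2.961] at [ 0.3614 -0.2852  0.2286]
[ 9.21632898e-01 -3.90412550e-03 -3.49449479e-01  1.88204846e+00
 -9.24475281e-04  1.26226033e+00 -9.46879141e-01]
```

Call:
drive_tool:
  series: [0,0,0,0.5,-0.75,0.2,1,0,0,0,1,-1.5,0.4,1,0,0,0,1.5,-2.25,0.6,1,0,0,0,2,-3,0.8,1,0,0,0,2.5,-3.75,1.1,1,0,0,0,3,-4.5,1.5,1,0,0,0,3.5,-5.25,1.9,1,0,0,0,4,-6,2.3,1,0,0,0,4.46,-6.59,2.7,1,0,0,0,4.46,-6.59,2.96,1]

```text
time: 1.77
ee_pos: [0.5267, -0.0079, 0.1087]
eef_rot: [1.0, 0.029, 0.0, -0.002]
ft_force: [-0.6, 0.5, 0.6]
width: 0.0871
grip_force: 0.0
```

```bash
python3 -c "
from h import *
togo((.526,-.013,.026),np.radians(3));
t=camera('top')[130:250,280:380];s=camera('scene')[140:260,270:370]
cv2.imwrite('pics/hov.png',cv2.resize(np.hstack([t,s])[:,:,::-1],None,fx=4,fy=4,interpolation=cv2.INTER_CUBIC))"
```

```text
turn [-0.04 -0.    0.07] shift [-0.025  0.134  2.067] at [ 0.5267 -0.0079  0.1087]
```

View pics/hov.png

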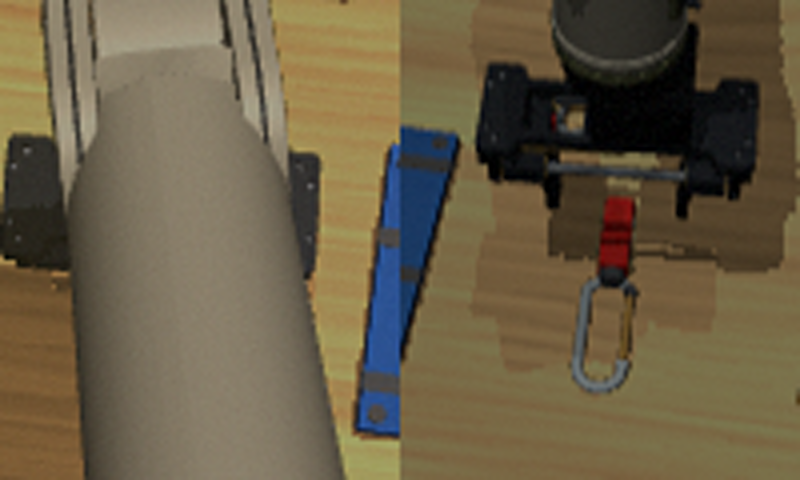

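The gripper straddles the hook, its fingers at about (555,200) and (680,200) on the scene crop and the grip at (615,235) between them. I go down.

Call:
drive_tool:
  series: [0,0,0,0,0,0.5,1,0,0,0,0,0,1,1,0,0,0,0,0,1.5,1,0,0,0,0,0,1.9,1,0,0,0,0,0,2.08,1,0,0,0,0,0,2.08,1,0,0,0,0,0,2.08,1]

```text
time: 2.45
ee_pos: [0.5254, -0.0152, 0.0278]
eef_rot: [1.0, 0.025, 0.0, 0.0]
ft_force: [-0.4, 0.5, 0.6]
width: 0.0869
grip_force: 0.0
```

Call:
drive_tool:
  series: [0,0,0,0,0,0,0,0,0,0,0,0,0,-0.3,0,0,0,0,0,0,-0.4,0,0,0,0,0,0,-0.5,0,0,0,0,0,0,-0.6,0,0,0,0,0,0,-0.8,0,0,0,0,0,0,-1,0,0,0,0,0,0,-1,0,0,0,0,0,0,-1,0,0,0,0,0,0,-1]
  grip_force: 15

```text
time: 3.28
ee_pos: [0.5252, -0.0143, 0.0269]
eef_rot: [1.0, 0.026, -0.0, 0.0]
ft_force: [0.4, -0.3, 1.1]
width: 0.028
grip_force: 0.0
```

Call:
drive_tool:
  series: [0,0,0,0,0,0,-1,0,0,0,0,0,0,-1,0,0,0,0,0,0,-1,0,0,0,0,0,0,-1,0,0,0,0,0,0,-1]
  grip_force: 45

```text
time: 3.7
ee_pos: [0.5252, -0.0143, 0.0269]
eef_rot: [1.0, 0.026, -0.0, -0.0]
ft_force: [0.2, 0.2, 0.2]
width: 0.0236
grip_force: 45.0
```

Call:
drive_tool:
  series: [0,0,0,0,0,-0.3,-1,0,0,0,0,0,-0.8,-1,0,0,0,0,0,-1.4,-1,0,0,0,0,0,-2,-1,0,0,0,0,0,-2.5,-1,0,0,0,0,0,-2.5,-1,0,0,0,0,0,-2.5,-1]

```text
time: 4.28
ee_pos: [0.5257, -0.0145, 0.1281]
eef_rot: [1.0, 0.026, 0.001, 0.0]
ft_force: [0.7, 0.1, -2.7]
width: 0.0236
grip_force: 45.0
```

```bash
python3 -c "
from h import *
# goal: hook at plate x=35-92, y_leg-45 ; grasp = +15
p=np.array([.5415,.229]);y=np.radians(-10.9);u=np.array([np.cos(y),np.sin(y)]);v=np.array([-u[1],u[0]])
g=p+u*(.035-.092+.015)+v*(-.008-.045);print(g)
togo((*g,.127),y);
t=camera('top')[110:230,260:360];s=camera('scene')[150:270,270:370]
cv2.imwrite('pics/lift.png',cv2.resize(np.hstack([t,s])[:,:,::-1],None,fx=4,fy=4,interpolation=cv2.INTER_CUBIC))"
```

```text
[0.49023568 0.1848982 ]
turn [ 0.01 -0.02  2.77] shift [-0.628 -5.025  0.022] at [ 0.5257 -0.0145  0.1281]
```

View pics/lift.png

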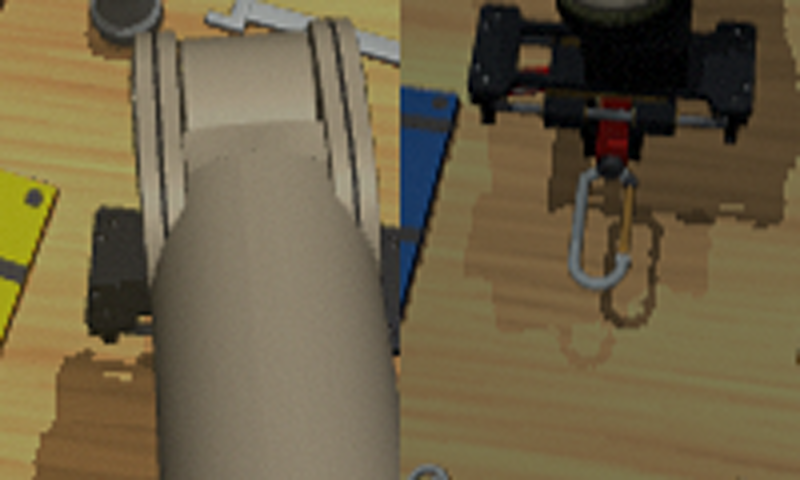

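Lifted level, the loop tip at about (600,290) on the scene crop. I carry it over to beside the eye.

Call:
drive_tool:
  series: [0,0,0.3,-0.06,-0.5,0,-1,0,0,0.6,-0.12,-1,0,-1,0,0,0.9,-0.2,-1.6,0,-1,0,0,1.2,-0.27,-2.2,0,-1,0,0,1.5,-0.35,-2.8,0,-1,0,0,1.8,-0.42,-3.4,0,-1,0,0,2.1,-0.5,-4,0,-1,0,0,2.4,-0.56,-4.5,0,-1,0,0,2.77,-0.6,-4.9,0,-1,0,0,2.77,-0.63,-5.02,0,-1]

```text
time: 5.22
ee_pos: [0.4881, 0.1876, 0.1258]
eef_rot: [0.996, -0.094, -0.001, -0.0]
ft_force: [-0.7, 0.6, -1.9]
width: 0.0234
grip_force: 45.0
```

Call:
drive_tool:
  series: [0,0,0,0,0,0.4,-1,0,0,0,0,0,0.8,-1,0,0,0,0,0,1.2,-1,0,0,0,0,0,1.5,-1,0,0,0,0,0,1.75,-1,0,0,0,0,0,1.8,-1,0,0,0,0,0,1.8,-1,0,0,0,0,0,1.8,-1]

```text
time: 5.88
ee_pos: [0.49, 0.185, 0.0554]
eef_rot: [0.995, -0.095, 0.0, -0.0]
ft_force: [-0.8, -0.2, -1.8]
width: 0.0237
grip_force: 45.0
```

```bash
python3 -c "
from h import *
s=telemetry.read_state();print(s['ee_pos'],s['ft_force'],s['joint_positions'])
s=camera('scene')[170:270,340:440]
cv2.imwrite('pics/near.png',cv2.resize(s[:,:,::-1],None,fx=6,fy=6,interpolation=cv2.INTER_CUBIC))"
```

```text
[0.49002123 0.18495497 0.05536822] [-0.84907335 -0.16275431 -1.77167534] [ 0.14019517  0.39064129 -0.67953178  1.8955627   0.29722371  0.95672999
 -2.43665759]
```

View pics/near.png

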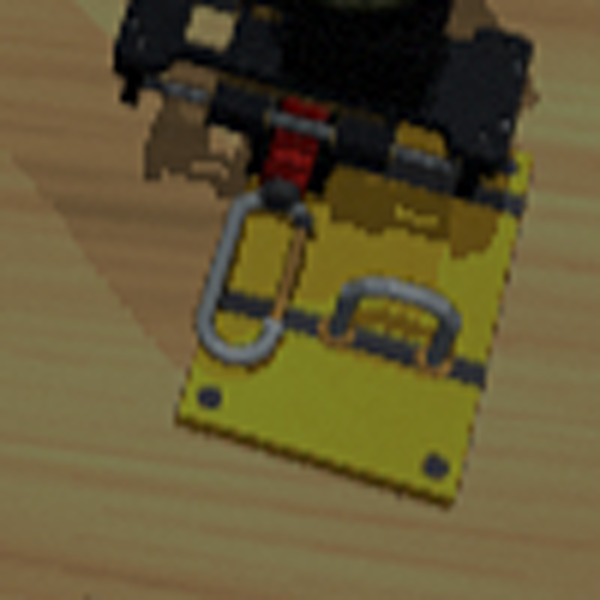

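The loop hangs beside leg_r. In the crop the bend apex is at (231,366), the gate tip at (279,322) and the foot of leg_r at (335,336). I compute the relative position in the scene camera.

```bash
python3 - <<'E'
from h import *
np.set_printoptions(precision=4,suppress=True)
im=cv2.imread("pics/near.png");q=lambda u:np.array(u,float)/6+[340-.42,170-.42]
y=np.radians(-10.9)
t=telemetry.read_state()["ee_pos"]
for nm,u,z in(("apex",(231,366),.033),("spine outer",(199,325),.033),("gatetip",(279,322),.036),("legfoot",(335,336),.016),("legfootL",(435,365),.016)):
    P=ray("scene",q(u),z)[0];print(nm,P,"rel TCP, hook axes",fr(t,y,P))
# blue/yellow plate corners under this camera give centre
for nm,u in(("cornerR",(178,421)),("cornerL",(455,503))):
    P=ray("scene",q(u),.008)[0];print(nm,P,"plate(avg)",fr((.5415,.229),y,P),"plate(scene)",fr((.5443,.2288),y,P))
print(np.degrees(np.array(R.from_quat(telemetry.read_state()["eef_rot"]).as_euler("zyx"))))
E
```

```text
apex [0.6108 0.1641 0.033 ] rel TCP, hook axes [0.1224 0.0022]
spine outer [0.5902 0.1469 0.033 ] rel TCP, hook axes [ 0.1054 -0.0186]
gatetip [0.5845 0.1859 0.036 ] rel TCP, hook axes [0.0924 0.0187]
legfoot [0.5774 0.2168 0.016 ] rel TCP, hook axes [0.0796 0.0477]
legfootL [0.5867 0.2671 0.016 ] rel TCP, hook axes [0.0792 0.0988]
cornerR [0.632  0.1423 0.008 ] plate(avg) [ 0.1053 -0.0681] plate(scene) [ 0.1025 -0.0684]
cornerL [0.6568 0.2793 0.008 ] plate(avg) [0.1037 0.0712] plate(scene) [0.1009 0.0708]
[  10.8817    0.0657 -179.9839]
```

Leg_r sits at about (92, 45) in the hook's frame, as planned. I move in towards the gate.

Call:
drive_tool:
  series: [0,0,0,0.04,-0.1,0,-1,0,0,0,0.04,-0.2,0,-1,0,0,0,0.04,-0.3,0,-1,0,0,0,0.04,-0.36,0,-1,0,0,0,0.04,-0.4,0,-1,0,0,0,0.04,-0.4,0,-1,0,0,0,0.04,-0.4,0,-1]
  grip_force: 58

```text
time: 6.52
ee_pos: [0.4942, 0.2004, 0.0549]
eef_rot: [0.996, -0.095, -0.0, 0.0]
ft_force: [-0.0, -0.5, -2.4]
width: 0.0237
grip_force: 58.0
```

Call:
drive_tool:
  series: [0,0,0,0,-0.02,0,-1,0,0,0,0,-0.04,0,-1,0,0,0,0,-0.06,0,-1,0,0,0,0,-0.06,0,-1,0,0,0,0,-0.06,0,-1]

```text
time: 6.93
ee_pos: [0.4947, 0.2027, 0.0549]
eef_rot: [0.995, -0.095, 0.0, 0.0]
ft_force: [0.5, -0.1, -2.7]
width: 0.0236
grip_force: 58.0
```

Call:
drive_tool:
  series: [0,0,0,0,-0.02,0,-1,0,0,0,0,-0.04,0,-1,0,0,0,0,-0.06,0,-1,0,0,0,0,-0.06,0,-1,0,0,0,0,-0.06,0,-1]

```text
time: 7.35
ee_pos: [0.4952, 0.2051, 0.0549]
eef_rot: [0.995, -0.095, 0.0, 0.0]
ft_force: [0.0, 1.2, -2.6]
width: 0.0234
grip_force: 58.0
```

Call:
drive_tool:
  series: [0,0,0,0,-0.02,0,-1,0,0,0,0,-0.04,0,-1,0,0,0,0,-0.06,0,-1,0,0,0,0,-0.06,0,-1,0,0,0,0,-0.06,0,-1]

```text
time: 7.77
ee_pos: [0.4956, 0.2071, 0.0548]
eef_rot: [0.995, -0.095, -0.0, 0.0]
ft_force: [0.5, -1.6, -2.2]
width: 0.0235
grip_force: 58.0
```

Call:
drive_tool:
  series: [0,0,0,0,-0.02,0,-1,0,0,0,0,-0.04,0,-1,0,0,0,0,-0.04,0,-1,0,0,0,0,-0.04,0,-1]

```text
time: 8.1
ee_pos: [0.4959, 0.2088, 0.0549]
eef_rot: [0.995, -0.095, -0.0, 0.0]
ft_force: [-0.7, -2.9, -2.4]
width: 0.0234
grip_force: 58.0
```

Call:
drive_tool:
  series: [0,0,0,0,-0.02,0,-1,0,0,0,0,-0.04,0,-1,0,0,0,0,-0.04,0,-1,0,0,0,0,-0.04,0,-1]

```text
time: 8.43
ee_pos: [0.4962, 0.2105, 0.0549]
eef_rot: [0.995, -0.095, -0.0, 0.0]
ft_force: [-1.4, -2.7, -2.5]
width: 0.0234
grip_force: 58.0
```

Call:
drive_tool:
  series: [0,0,0,0,-0.02,0,-1,0,0,0,0,-0.04,0,-1,0,0,0,0,-0.04,0,-1,0,0,0,0,-0.04,0,-1]

```text
time: 8.77
ee_pos: [0.4965, 0.2121, 0.0549]
eef_rot: [0.995, -0.095, -0.0, 0.0]
ft_force: [-1.8, -3.3, -2.4]
width: 0.0232
grip_force: 58.0
```

The force levels off at about 3 N, so it is the gate giving way. I go on.

Call:
drive_tool:
  series: [0,0,0,0,-0.04,0,-1,0,0,0,0,-0.08,0,-1,0,0,0,0,-0.1,0,-1,0,0,0,0,-0.1,0,-1]

```text
time: 9.1
ee_pos: [0.4975, 0.2161, 0.055]
eef_rot: [0.995, -0.095, 0.0, 0.0]
ft_force: [-1.2, -4.0, -2.6]
width: 0.0233
grip_force: 58.0
```

Call:
drive_tool:
  series: [0,0,0,0,-0.04,0,-1,0,0,0,0,-0.08,0,-1,0,0,0,0,-0.1,0,-1,0,0,0,0,-0.1,0,-1]

```text
time: 9.43
ee_pos: [0.4984, 0.2199, 0.055]
eef_rot: [0.995, -0.095, 0.0, 0.0]
ft_force: [0.4, -5.3, -3.0]
width: 0.0238
grip_force: 58.1
```

Call:
drive_tool:
  series: [0,0,0,0,-0.04,0,-1,0,0,0,0,-0.08,0,-1,0,0,0,0,-0.1,0,-1,0,0,0,0,-0.1,0,-1]

```text
time: 9.77
ee_pos: [0.4989, 0.2237, 0.0549]
eef_rot: [0.995, -0.095, 0.0, 0.0]
ft_force: [-1.1, -6.0, -2.1]
width: 0.0234
grip_force: 58.1
```

```bash
python3 -c "
from h import *
s=telemetry.read_state();print(s['ee_pos'],s['ft_force'],s['torque'])
s=camera('scene')[180:250,360:430]
cv2.imwrite('pics/press.png',cv2.resize(s[:,:,::-1],None,fx=8,fy=8,interpolation=cv2.INTER_CUBIC))"
```

```text
[0.49892037 0.22366196 0.05489841] [-1.13612971 -6.04032598 -2.05556248] [-1.26424584  0.2125831  -0.36384834]
```

View pics/press.png

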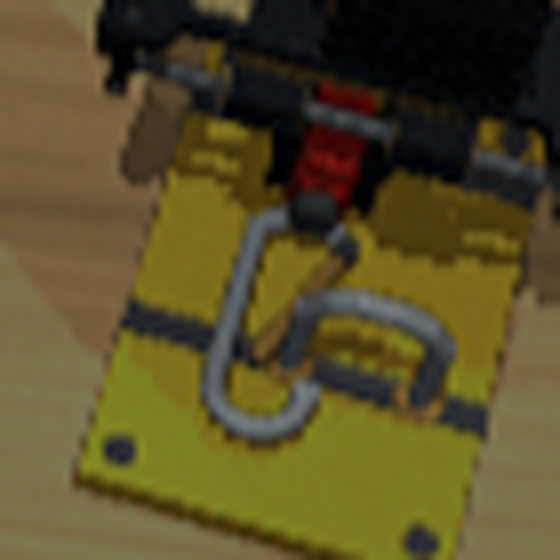

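The gate is swung wide open, its tip at (258,355), with the leg at (297,345) just inside the nose at (313,385). A few millimetres more, watching the force.

Call:
drive_tool:
  series: [0,0,0,0,-0.02,0,-1,0,0,0,0,-0.05,0,-1,0,0,0,0,-0.05,0,-1,0,0,0,0,-0.05,0,-1]

```text
time: 10.15
ee_pos: [0.4991, 0.2255, 0.0548]
eef_rot: [0.995, -0.095, -0.0, 0.0]
ft_force: [-1.3, -6.2, -1.5]
width: 0.0236
grip_force: 58.1
```

Call:
drive_tool:
  series: [0,0,0,0,-0.02,0,-1,0,0,0,0,-0.03,0,-1,0,0,0,0,-0.03,0,-1,0,0,0,0,-0.03,0,-1]

```text
time: 10.48
ee_pos: [0.4995, 0.2264, 0.0548]
eef_rot: [0.995, -0.095, -0.0, 0.0]
ft_force: [-0.9, -6.3, -2.2]
width: 0.0237
grip_force: 58.1
```

Call:
drive_tool:
  series: [0,0,0,0,-0.03,0,-1,0,0,0,0,-0.03,0,-1,0,0,0,0,-0.03,0,-1]

```text
time: 10.73
ee_pos: [0.4995, 0.2277, 0.0548]
eef_rot: [0.995, -0.095, -0.0, 0.0]
ft_force: [-1.5, -6.4, -2.6]
width: 0.0235
grip_force: 58.1
```

Call:
drive_tool:
  series: [0,0,0,-0.04,0,0,-1,0,0,0,-0.08,0,0,-1,0,0,0,-0.12,0,0,-1,0,0,0,-0.12,0,0,-1]

```text
time: 11.07
ee_pos: [0.4945, 0.229, 0.0548]
eef_rot: [0.995, -0.095, -0.0, 0.0]
ft_force: [-3.0, -3.3, -3.0]
width: 0.0234
grip_force: 58.1
```

Call:
drive_tool:
  series: [0,0,0,-0.04,0,0,-1,0,0,0,-0.08,0,0,-1,0,0,0,-0.12,0,0,-1,0,0,0,-0.12,0,0,-1]

```text
time: 11.4
ee_pos: [0.4898, 0.2302, 0.0549]
eef_rot: [0.996, -0.095, -0.0, 0.0]
ft_force: [-2.2, -3.1, -1.9]
width: 0.0237
grip_force: 58.0
```

Call:
drive_tool:
  series: [0,0,0,-0.04,-0.02,0,-1,0,0,0,-0.08,-0.03,0,-1,0,0,0,-0.12,-0.04,0,-1,0,0,0,-0.12,-0.04,0,-1]

```text
time: 11.73
ee_pos: [0.4848, 0.2333, 0.0548]
eef_rot: [0.996, -0.094, -0.001, -0.0]
ft_force: [-5.5, -1.1, -2.1]
width: 0.0235
grip_force: 58.0
```

Call:
drive_tool:
  series: [0,0,0,-0.04,-0.01,0,-1,0,0,0,-0.08,-0.02,0,-1,0,0,0,-0.1,-0.03,0,-1,0,0,0,-0.1,-0.03,0,-1]

```text
time: 12.07
ee_pos: [0.4825, 0.2354, 0.0554]
eef_rot: [0.996, -0.094, 0.001, -0.001]
ft_force: [0.9, -0.5, -2.8]
width: 0.0236
grip_force: 58.0
```

Call:
drive_tool:
  series: [0,0,0,-0.03,0,0,-1,0,0,0,-0.06,-0.02,0,-1,0,0,0,-0.08,-0.02,0,-1,0,0,0,-0.08,-0.02,0,-1]

```text
time: 12.4
ee_pos: [0.4791, 0.2361, 0.055]
eef_rot: [0.996, -0.095, 0.0, -0.0]
ft_force: [-0.5, 0.1, -2.8]
width: 0.0233
grip_force: 58.0
```

```bash
python3 -c "
from h import *
s=telemetry.read_state();print(s['ee_pos'],s['ft_force'],s['torque'])
s=camera('scene')[180:250,360:430]
cv2.imwrite('pics/draw.png',cv2.resize(s[:,:,::-1],None,fx=8,fy=8,interpolation=cv2.INTER_CUBIC))"
```

```text
[0.4790532  0.23606003 0.05502583] [-0.49293892  0.08118689 -2.79325414] [ 0.04434071  0.08646914 -0.00627218]
```

View pics/draw.png

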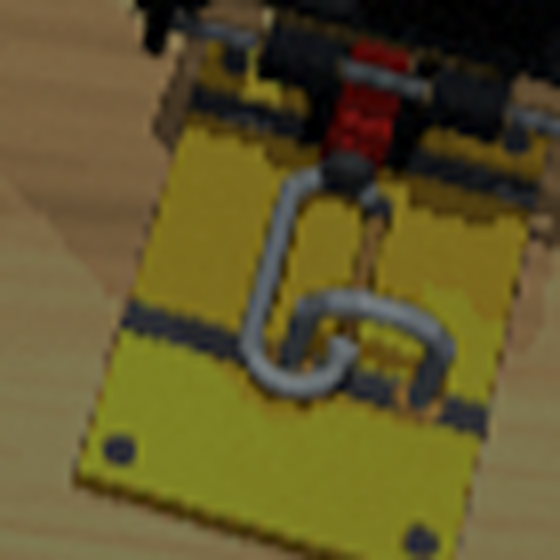

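The gate is shut behind the leg, which stands free inside the bend at (298,340) with no force on the hook. I draw 2 mm more, then lower onto the plate.

Call:
drive_tool:
  series: [0,0,0,-0.03,0,0,-1,0,0,0,-0.05,0,0.05,-1,0,0,0,-0.05,0,0.1,-1,0,0,0,-0.05,0,0.16,-1,0,0,0,-0.05,0,0.22,-1,0,0,0,-0.05,0,0.26,-1,0,0,0,-0.05,0,0.28,-1,0,0,0,-0.05,0,0.28,-1,0,0,0,-0.05,0,0.28,-1]

```text
time: 13.2
ee_pos: [0.4771, 0.2362, 0.0437]
eef_rot: [0.995, -0.095, 0.0, 0.0]
ft_force: [0.4, -0.2, -2.3]
width: 0.0236
grip_force: 58.0
```

Call:
drive_tool:
  series: [0,0,0,0,0,0.02,-1,0,0,0,0,0,0.02,-1,0,0,0,0,0,0.02,-1]

```text
time: 13.45
ee_pos: [0.4773, 0.2362, 0.043]
eef_rot: [0.995, -0.095, 0.0, -0.0]
ft_force: [-0.7, -0.3, -1.6]
width: 0.0234
grip_force: 58.0
```

Call:
drive_tool:
  series: [0,0,0,0,0,0.008,-1,0,0,0,0,0,0.008,-1,0,0,0,0,0,0.008,-1]
  grip_force: 10

```text
time: 13.7
ee_pos: [0.4772, 0.2362, 0.0429]
eef_rot: [0.995, -0.095, 0.0, 0.0]
ft_force: [-2.3, -1.1, 3.3]
width: 0.0243
grip_force: 10.0
```

Call:
drive_tool:
  series: [0,0,0,0,0,0,-0.4,0,0,0,0,0,0,-0.35,0,0,0,0,0,0,-0.3,0,0,0,0,0,0,-0.2,0,0,0,0,0,0,-0.1,0,0,0,0,0,0,0,0,0,0,0,0,0,0.1,0,0,0,0,0,0,0.1,0,0,0,0,0,0,0.1]

```text
time: 14.45
ee_pos: [0.4772, 0.2362, 0.0426]
eef_rot: [0.995, -0.095, 0.0, 0.0]
ft_force: [-0.2, 0.2, 1.0]
width: 0.0469
grip_force: 0.0
```

Call:
drive_tool:
  series: [0,0,0,0,0,-0.2,0.1,0,0,0,0,0,-0.6,0.1,0,0,0,0,0,-1.2,0.1,0,0,0,0,0,-2,0.1,0,0,0,0,0,-2.8,0.1,0,0,0,0,0,-3.5,0.1,0,0,0,0,0,-3.8,0.1,0,0,0,0,0,-3.8,0.1,0,0,0,0,0,-3.8,0.1]

```text
time: 15.2
ee_pos: [0.4773, 0.2361, 0.1949]
eef_rot: [0.995, -0.095, 0.001, -0.0]
ft_force: [0.2, -0.1, -1.4]
width: 0.0477
grip_force: 0.0
```

```bash
python3 -c "
from h import *
s=telemetry.read_state();print(s['ee_pos'],s['ft_force'],s['time'])
s=camera('scene')[170:250,355:435]
cv2.imwrite('pics/end.png',cv2.resize(s[:,:,::-1],None,fx=7,fy=7,interpolation=cv2.INTER_CUBIC))"
```

```text
[0.47725118 0.23614881 0.19488764] [ 0.21030287 -0.07061309 -1.39842191] 15.2
```

View pics/end.png

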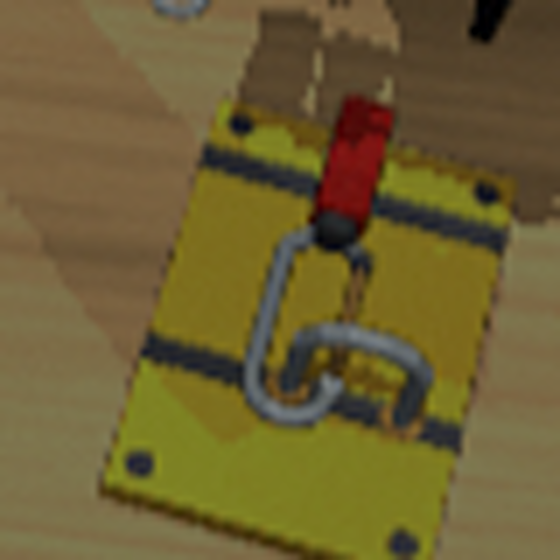

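The hook lies flat on the yellow plate with its red grip at (355,165). Leg_r stands inside the bend at (290,385), the gate is shut from (365,265) to (345,350), and the gripper is clear. I hand the job in.

```bash
python3 -c "
from bench import r
print(r.close_job())"
```

```text
the job is handed in; nothing more can be done
None
```

The largest hook is clipped onto the yellow plate's right-hand (-y) eye leg. The gate is shut behind the leg, the hook was released lying flat on the plate, and the job is handed in at about 15 s; pressing force read up to about 6.5 N.

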